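Swing a link bar into the spring nest of a drilling jig and clamp it

ROBOT

A 6-joint arm with a two-finger parallel gripper is mounted at the origin on the work surface. World frame = base frame: x ahead of the robot, y to its left, z up, the work surface at z = 0. Lengths are in m, angles in rad, forces in N, time in s.
With the tool pointing down it reaches from about 0.275 to 0.75 m from the base axis. Payload 10.2 kg.
Tool frame: the origin (TCP) lies midway between the tips of the shut fingers; the grasp point (between the pads) lies 19 mm behind it (pinch_z is the distance from the TCP to the grasp point, in m); x points along the fingers, y is the direction in which the jaws open and shut, and the axes are right-handed (so a half turn about x gives the same grasp; the last joint's range is limited). The gripper opens to 88 mm and grips with 3 to 60 N. Pads are 18 mm wide; open, the fingers measure 123 mm over their backs; the gripper's body (75 mm by 187 mm) begins 45 mm behind the grasp point.
Start: joints at [-1.515, 0.313, 1.498, -0, 1.331, -0.223], TCP at [0.144, -0.505, 0.239] pointing down, gripper open.
Joint ranges: [-2.94, 2.94], [-0.97, 2.17], [0.19, 2.56], [-1.23, 4.37], [0.02, 3.11], [-2.88, 2.88]. Speed limits (rad/s): [2.39, 2.39, 3.01, 3.14, 3.14, 3.14].

INTERFACE

Orientations are given as a rotation vector (axis times angle).
In Python, from plant import * gives the robot as it stands. The module is installed in compiled form; this text tells all that it offers. Calls block until the motion is done:
- reach(position, orientation): joint-space move of the TCP to a pose.
- line_to(position, attitude=None, vel=0.15): straight line of the TCP; attitude=None keeps the orientation; vel is the mean speed in m/s.
- move_j(angles): joint-space move.
- move_gripper(opening): finger opening in m; the grip force is fixed at half the most; returns when the fingers have stopped.
- sleep(seconds).
- inverse_kinematics(position, orientation): joint angles nearest the present ones, or None.
- get_image(name): name is "scene" or "top"; returns a dict with "img" (384x512x3 uint8, blue, green, red), "z_map" (384x512 float32, m along the optical axis (not along the pixel's ray), 0 where there is no reading), "mtx" (3x3 intrinsics, pixels), "k1" (the pictures are not rectified: a ray, as slopes to the right and down, at radius r is drawn at 1 + k1 r^2 times it, then the intrinsics apply), "world_to_cam" (4x4, takes a point from world to camera coordinates). Camera axes: x right, y up, looking along -z (the intrinsics and any distortion apply to the point x, -y, -z); pixel columns grow to the right and rows downward; lengths in m; the calibration is good to about 2 mm. A picture is of the moment at which its call begins.
A pose or a line that the arm cannot do raises PlanningError and nothing moves.
- sign_off(): hands the job in, once; it reports no verdict.
Readings, each from a call of its own:
- read_time(): time.
- read_joint_positions(): joint angles.
- read_joint_velocities(): joint speeds.
- read_joint_torque(): joint torques, N m.
- read_tcp_pos(): TCP position.
- read_tool_rot(): TCP orientation.
- read_contact_force(): force on the tool from outside, world axes, zero at the start.
- read_moment(): the same for the moment, N m.
- read_finger_gap(): finger opening in m.
Only numpy, scipy, OpenCV 4.12 (cv2) and the standard library are available. Lean on these libraries where they do the work, as an engineer would, in place of code of your own. Each camera call takes 0.05 s, during which the arm holds its last target. There are 200 camera calls.

TASK

The yellow link bar sits with its hole on the jig's pin. Swing it round by pushing near its free end until it clicks in behind the spring catch of the blue end stop, pressing gently so that the sprung rubber buffer is never squashed right in. Then swing the green clamp arm fully across the bar, and leave everything else on the bench alone.

Things in the scene. Friction and masses are not known exactly. Their poses are not given: they have to be found in the camera images.
- jig: Dark steel base plate fixed to the bench, 12 mm thick; it spans x -117 to 93, y -205 to 175 mm in its own frame. Origin: on the bench surface, 140 mm from the pin. Own y points from the origin to the pin; own x points to the buffer side (roughly away from the robot). The bar is pushed towards own +x. The blue end stop, 46 mm high, stands at its -y end.
- pin (a point): Locating pin on the jig, 14 mm thick, 26 mm tall, at jig (0, 140, 12) mm, where it leaves the base plate.
- bar: Loose yellow steel bar, 30 mm wide, 20 mm tall, 298 mm long, about 0.45 kg, lying on the base plate, its 15 mm hole over the pin. Origin: hole centre, underside. It runs along own -y to the bright free end 280 mm from the hole. Starts 0.25 to 0.48 rad short of square, free end towards the robot; home is square to within 0.07 rad. Push its robot-side face 190 to 250 mm from the hole.
- buffer (a joint): Travel (m) of the black rubber pad on the blue end stop, met by the bar's far face 215 mm from the pin. It yields to jig +x: 3 N to start, 2 N more per mm, must not pass 6.5 mm (hard stop 9). Bar square = first touch, give or take 10 mm: the end stop (pad and catch together) is set by hand along jig x and its place is not measured, so find it by feel.
- catch (a joint): Retraction (m) of the steel catch in the red housing (42 mm high) past the bar's free end; 0 = out. In the last 50 mm of swing the bar's end rides up its ramp (a first rise of some newtons, not yet home) and holds it 4 to 5 mm in; it snaps out behind the bar's robot-side edge when the buffer is 2 to 4.5 mm in (7 to 12 N of push), and the buffer then holds the bar against it.
- clamp (a joint): Angle (rad) of the green clamp arm, hinged on an upright post at jig (52, 60) mm. 0 = lying along jig -y beside the bar; grows clockwise from above to 1.57 (hard stop), across the bar towards jig -x. Starts at 0 to 0.3, stays where left, needs about 1.5 N at its knob. Arm 40 to 50 mm over the bench: passes 8 mm above the bar.
- clamp_knob (a point): Centre of the top of the black upright knob on the clamp arm, 85 mm from the clamp's axis: 16 mm thick, 40 mm tall (50 to 90 mm over the bench).
- oil: Black oil bottle, 64 mm across, 170 mm tall, bystander. Origin under its centre.
- paint_can: Blue and steel can, 84 mm across, 100 mm tall, bystander. Origin under its centre.
- bolt_jar: Glass jar with black lid, 64 mm across, 80 mm tall, bystander. Origin under its centre.
- spanner: Steel spanner lying on the bench, bystander.
- screwdriver: Screwdriver lying on the bench, bystander.
- hammer: Hammer lying on the bench, bystander.
- bearing: Steel bearing ring, 62 mm across, 18 mm tall, bystander. Origin under its centre.

How it is judged:
By the outcome, as a careful person would: the job done as asked, in the order asked, and still so for the second after the job is handed in, with the robot touching nothing.
It also fails if it takes over 61 s, if anything falls off the work surface, if the arm or the gripper's body presses on something with over 40 N, if the wrist force passes 120 N, or if a joint passes its speed limit or range.

## Working session

There is one attempt and no reset: what is moved stays moved. The work goes in short steps, each a Python script; the robot and the scene stay as the last script left them, time stands still between calls to the robot, and variables do not carry over. Pictures are saved under pics/ and viewed, about 8 in all and at most 12, crops included, and the job is handed in when it is done.

```bash
mkdir -p pics
cat > h.py <<'E'
from plant import *
import numpy as np, cv2
def cloud(d):
    z=d["z_map"].astype(float); h,w=z.shape; K=d["mtx"]
    u,v=np.meshgrid(np.arange(w),np.arange(h))
    D=np.array([d["k1"],0,0,0,0],float)
    p=cv2.undistortPoints(np.stack([u,v],-1).reshape(-1,1,2).astype(float),K,D).reshape(h,w,2)
    c=np.stack([p[...,0]*z,-p[...,1]*z,-z,np.ones_like(z)],-1)
    P=c@np.linalg.inv(d["world_to_cam"]).T
    P[z==0]=np.nan
    return P[...,:3]
E
python3 - <<'E'
from h import *
for n in("top","scene"):
    d=get_image(n); P=cloud(d); np.save(n+".npy",P); cv2.imwrite(f"pics/{n}.png",cv2.resize(d["img"],(800,600))); cv2.imwrite(f"{n}_raw.png",d["img"])
    print(n,d["k1"],np.nanmin(P.reshape(-1,3),0),np.nanmax(P.reshape(-1,3),0))
print(read_time(),read_tcp_pos(),read_tool_rot())
E
```

```text
top -0.07671869511535914 [-0.11276703 -1.45161357 -0.78118012] [1.8322174  1.32147809 0.68290297]
scene -0.001386723803128297 [-1.52616502 -2.31105367 -0.76623561] [1.41731167 0.69885227 0.53753556]
0.1 [ 0.14443188 -0.50452582  0.23825196] [ 2.07262465  0.29193314 -2.07250837]
```

View pics/top.png

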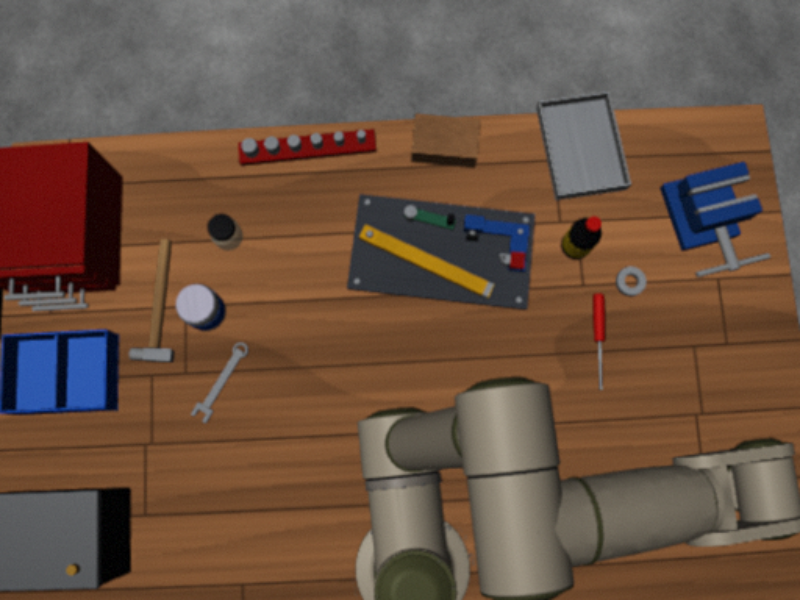

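View pics/scene.png

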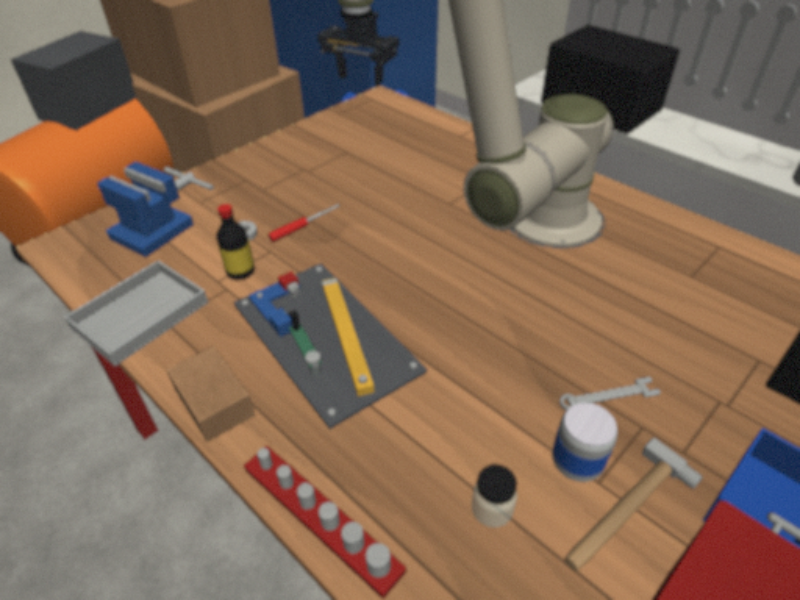

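The top view (800x600 scale) shows the plate with corners at about (360,197), (533,213), (527,307) and (349,290). The yellow bar runs from (368,235) to its free end at (490,290). The clamp hinge is at (411,212), its knob at (450,219), the pad at (472,235) and the catch at (514,260). The oil bottle stands at (580,238).

```bash
cat > meas.py <<'E'
from h import *
def measure(img,P):
    hsv=cv2.cvtColor(img,cv2.COLOR_BGR2HSV).astype(int); H,S,V=hsv[...,0],hsv[...,1],hsv[...,2]
    X,Y,Z=P[...,0],P[...,1],P[...,2]
    roi=(X>.3)&(X<.85)&(Y>-.4)&(Y<.3)
    def rect(m):
        n,l,st,_=cv2.connectedComponentsWithStats(m.astype(np.uint8)); k=1+np.argmax(st[1:,4]); m=l==k
        r=cv2.minAreaRect(P[m][:,:2].astype(np.float32)*1000); return r,cv2.boxPoints(r),np.nanmedian(Z[m]),m.sum(),m
    return roi,H,S,V,rect
E
python3 - <<'E'
from meas import *
img=cv2.imread("top_raw.png");P=np.load("top.npy")
roi,H,S,V,rect=measure(img,P)
Z=P[...,2]
np.set_printoptions(precision=1,suppress=True)
for n,m in dict(plate=roi&(S<90)&(V<110)&(abs(Z-.012)<.008),bar=roi&(H>15)&(H<32)&(S>150)&(V>120)&(Z>.02)&(Z<.05),green=roi&(H>55)&(H<88)&(S>90)&(Z>.03),blue=roi&(H>100)&(H<125)&(S>150)&(Z>.02)).items():
    if m.sum()==0: print(n,0);continue
    r=rect(m);print(n,r[0],r[2],r[3]);print(r[1])
for n,(u,v) in dict(knob=(450,219),post=(411,212),catch=(516,260),bartip=(490,290),barhole=(368,235),base=(400,280),oilcap=(593,224),jar=(222,227)).items():
    u=int(u*.64);v=int(v*.64); print(n,img[v,u],P[v,u]*1000)
E
python3 - <<'E'
import cv2
i=cv2.imread("top_raw.png")[115:205,215:390]
cv2.imwrite("pics/crop.png",cv2.resize(i,None,fx=4.5,fy=4.5,interpolation=cv2.INTER_CUBIC))
E
```

```text
plate ((642.4605712890625, -98.56904602050781), (379.0630798339844, 210.90484619140625), 80.26209259033203) 0.012008382704058573 4736
[[ 506.5 -267.5]
 [ 714.3 -303.2]
 [ 778.5   70.4]
 [ 570.6  106.1]]
bar ((621.150146484375, -56.30244445800781), (282.0620422363281, 32.329227447509766), 60.94237518310547) 0.03186822841694947 768
[[ 538.5 -171.7]
 [ 566.8 -187.4]
 [ 703.8   59.1]
 [ 675.5   74.8]]
green ((701.1738891601562, -86.74519348144531), (82.94404602050781, 25.127012252807617), 69.49104309082031) 0.05057556339560021 159
[[ 674.9 -121.2]
 [ 698.4 -130. ]
 [ 727.5  -52.3]
 [ 703.9  -43.5]]
blue ((669.24072265625, -213.26983642578125), (137.2749786376953, 58.38934326171875), 77.80165100097656) 0.025631737130346943 377
[[ 626.2 -274.2]
 [ 683.3 -286.5]
 [ 712.3 -152.4]
 [ 655.2 -140. ]]
knob [17 14 15] [ 685.4 -114.7   89.9]
post [131 126 126] [718.4 -37.9  51.7]
catch [ 15  14 118] [ 605.3 -248.5   41.8]
bartip [122 132 138] [ 547.6 -189.7   32.9]
barhole [112 109 110] [675.6  55.7  42. ]
base [58 52 50] [581.8  -7.6  13.2]
oilcap [ 17  18 162] [ 639.2 -382.7  163.2]
jar [27 26 28] [697.6 350.5  81.5]
```

View pics/crop.png

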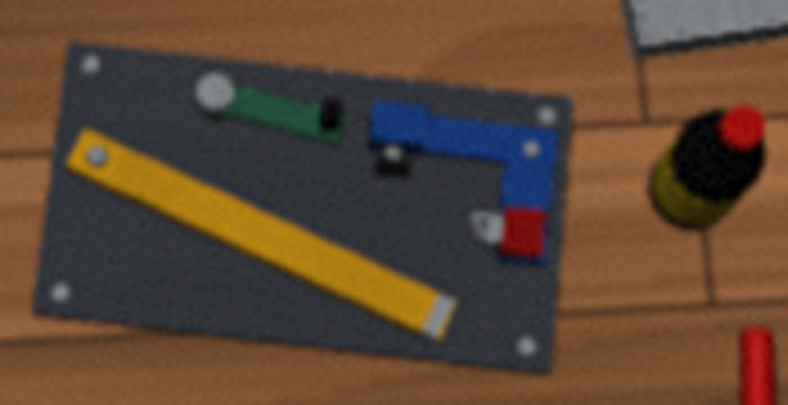

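The crop confirms the bar's hole on the pin at (95,155) and the free end at (440,315). The clamp knob is at (330,112), the pad at (392,160), and the red catch housing at (522,232) with the catch tip at (487,226). The plate fit and the bar fit put the pin within 1 mm of each other, so I'll start the approach.

```bash
cat >> h.py <<'E'
from scipy.spatial.transform import Rotation as R
ey=np.array([.169,.9856,0]);ey/=np.linalg.norm(ey);ex=np.array([ey[1],-ey[0],0]);ez=np.array([0,0,1.])
pin=np.array([.6807,.0517,0]);O=pin-.140*ey
def J(x,y,z=0): return O+x*ex+y*ey+z*ez
T=np.radians(20)
def rot(n,yd,t=T):
    x=np.sin(t)*n-np.cos(t)*ez; return R.from_matrix(np.stack([x,yd,np.cross(x,yd)],1)).as_rotvec()
def push(phi,gap=0,r=.225,z=.021,sg=1):
    u=-np.sin(phi)*ex-np.cos(phi)*ey; n=np.cos(phi)*ex-np.sin(phi)*ey
    p=pin+r*u-n*(.015+.009*np.cos(T)+gap); p[2]=z
    return p,rot(n,sg*u),n
E
python3 - <<'E'
from h import *
print(R.from_rotvec(read_tool_rot()).as_matrix().round(2))
for sg in(1,-1):
    for f in(.34,0):
        p,o,n=push(f,.02,z=.15,sg=sg); q=inverse_kinematics(p,o); print(sg,f,p,None if q is None else np.round(q,2))
E
```

```text
[[-0.    0.28 -0.96]
 [ 0.   -0.96 -0.28]
 [-1.   -0.   -0.  ]]
1 0.34 [ 0.53296499 -0.12347962  0.15      ] [-0.43  0.3   1.81 -0.04  0.68  1.68]
1 0 [ 0.59984227 -0.16271912  0.15      ] [-0.5   0.44  1.6   0.16  0.77  1.15]
-1 0.34 [ 0.53296499 -0.12347962  0.15      ] [-0.43  0.3   1.81 -0.04  0.68 -1.46]
-1 0 [ 0.59984227 -0.16271912  0.15      ] [-0.5   0.44  1.6   0.16  0.77 -1.99]
```

Run:
```python
from h import *
move_gripper(0.0); print(read_time(),read_finger_gap())
p,o,n=push(.337,.02,z=.13,sg=-1); reach(p,o); print(read_time())
p,o,n=push(.337,.02,sg=-1); line_to(p,o,vel=.12); sleep(.2)
f0=read_contact_force(); np.save("f0.npy",f0); print(read_time(),f0,(read_tcp_pos()-p)*1000)
for g in(.012,.008,.006,.004,.002,0,-.002):
    p,o,n=push(.337,g,sg=-1); line_to(p,o,vel=.04); f=read_contact_force()-f0
    print(g,round(read_time(),2),(-f@n).round(2),f.round(2))
    if -f@n>1: break
d=get_image("top"); cv2.imwrite("pics/a.png",cv2.resize(d["img"][100:220,200:400],(800,480)))
```

```text
1.4 0.0006346503733254617
3.3917
4.65 [ 0.08264697 -0.24617475 -0.0408746 ] [ 0.25750395 -0.10413565  0.56053527]
0.012 5.0 0.28 [-0.19  0.23  0.07]
0.008 5.25 -0.2 [ 0.26  0.04 -0.29]
0.006 5.5 -0.3 [0.62 0.5  0.22]
0.004 5.75 -0.7 [ 0.94  0.26 -0.64]
0.002 6.0 0.78 [-0.5   0.71  0.51]
0 6.25 0.5 [0.12 1.24 0.09]
-0.002 6.5 1.58 [-1.27  0.98 -0.2 ]
```

View pics/a.png

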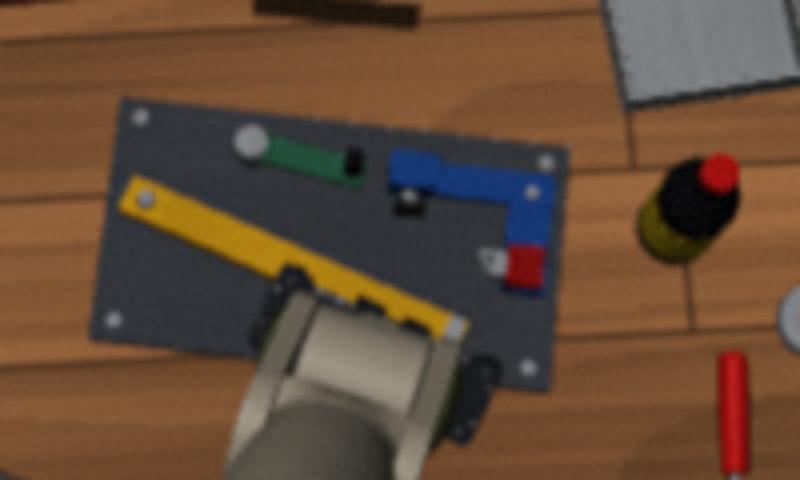

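The gripper sits just behind the bar at about (370,305) in this crop, with the tip touching the bar. Both the knob at (353,160) and the end stop are clear of it. Next is the coarse swing.

Run:
```python
from h import *
f0=np.load("f0.npy")
for phi in np.arange(.325,.088,-.018):
    p,o,n=push(phi,0,sg=-1); line_to(p,o,vel=.03)
    f=np.mean([read_contact_force() for _ in range(4)],0)-f0
    print(phi.round(3),round(read_time(),2),(-f@n).round(2),((read_tcp_pos()-p)@n*1000).round(2))
    if -f@n>9: break
```

```text
0.325 6.8 1.27 -0.05
0.307 7.08 0.78 0.1
0.289 7.37 0.61 -0.01
0.271 7.65 -0.33 -0.08
0.253 7.93 -0.43 -0.08
0.235 8.22 0.68 -0.05
0.217 8.5 0.61 -0.07
0.199 8.78 -0.12 -0.04
0.181 9.07 0.01 -0.07
0.163 9.35 -0.87 -0.06
0.145 9.63 -0.4 -0.07
0.127 9.92 0.73 -0.18
0.109 10.2 0.8 0.2
0.091 10.48 0.23 0.15
```

```bash
cat >> h.py <<'E'
def force(n,f0,k=5):
    a=[]
    for _ in range(k): sleep(.02); a.append(read_contact_force())
    return -(np.mean(a,0)-f0)@n
E
python3 - <<'E'
from h import *
f0=np.load("f0.npy")
for phi in np.arange(.084,.03,-.0045):
    p,o,n=push(phi,0,sg=-1); line_to(p,o,vel=.02)
    F=force(n,f0)
    print(phi.round(4),round(read_time(),2),F.round(2),((read_tcp_pos()-p)@n*1000).round(2))
    if F>6: break
d=get_image("top"); cv2.imwrite("pics/b.png",cv2.resize(d["img"][100:220,200:400],(800,480)))
E
```

```text
0.084 10.82 0.99 -0.01
0.0795 11.15 1.06 -0.02
0.075 11.48 1.18 0.04
0.0705 11.82 1.04 0.06
0.066 12.15 1.51 0.07
0.0615 12.48 1.44 0.05
0.057 12.82 1.26 0.03
0.0525 13.15 1.6 0.06
0.048 13.48 1.48 0.05
0.0435 13.82 1.25 0.04
0.039 14.15 1.98 0.04
0.0345 14.48 1.64 0.02
0.03 14.82 1.27 0.04
```

View pics/b.png

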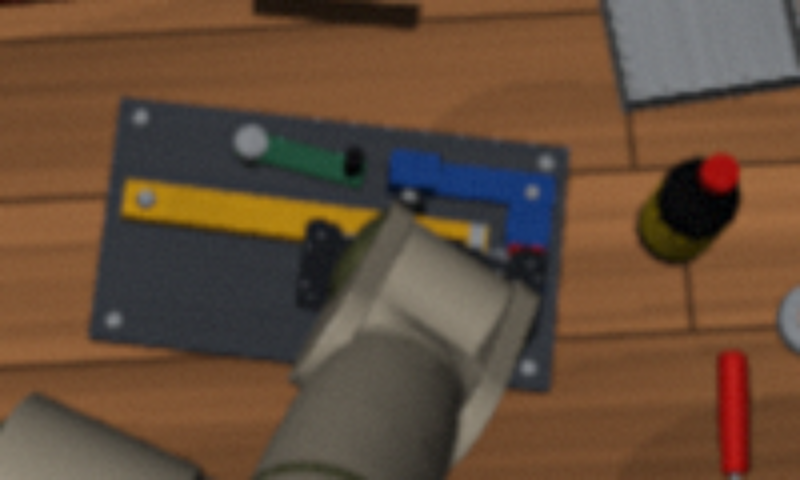

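The bar is nearly square. Its free end at (478,235) is alongside the catch, and its far face is close to the pad at (410,205). The force is about 1.4 N, so the buffer has not been reached. I'll continue in sub-millimetre steps.

Run:
```python
from h import *
f0=np.load("f0.npy")
for phi in np.arange(.0265,-.065,-.0035):
    p,o,n=push(phi,0,sg=-1); line_to(p,o,vel=.02)
    F=force(n,f0,4)
    print(phi.round(4),round(read_time(),2),F.round(2),((read_tcp_pos()-p)@n*1000).round(2))
    if F>5.5: break
```

```text
0.0265 15.18 1.95 0.04
0.023 15.5 1.82 0.02
0.0195 15.82 1.81 0.02
0.016 16.13 1.76 0.05
0.0125 16.45 2.64 -0.03
0.009 16.77 5.2 -0.29
0.0055 17.08 6.14 -0.39
```

Between phi 0.0125 and 0.009 the force stepped up by about 3 N and then kept climbing, which matches the buffer's preload. I take first touch as phi ≈ 0.012. I'll go on in 0.5 mm steps until I see a snap, capping travel at about 5 mm past touch.

Run:
```python
from h import *
f0=np.load("f0.npy"); prev=0
for phi in np.arange(.003,-.0095,-.0022):
    p,o,n=push(phi,0,sg=-1); line_to(p,o,vel=.01)
    F=force(n,f0,6); e=(read_tcp_pos()-p)@n*1000
    print(phi.round(4),round(read_time(),2),F.round(2),e.round(2),"travel~",((.012-phi)*215+e).round(2))
    if F>13 or F<prev-.8: break
    prev=F
```

```text
0.003 17.43 6.29 -0.48 travel~ 1.45
0.0008 17.78 7.93 -0.68 travel~ 1.72
-0.0014 18.13 8.95 -0.8 travel~ 2.08
-0.0036 18.48 9.67 -0.91 travel~ 2.45
-0.0058 18.83 10.34 -1.0 travel~ 2.83
-0.008 19.18 10.87 -1.15 travel~ 3.15
```

Run:
```python
from h import *
f0=np.load("f0.npy"); prev=0
for phi in np.arange(-.0102,-.0225,-.0018):
    p,o,n=push(phi,0,sg=-1); line_to(p,o,vel=.01)
    F=force(n,f0,6); e=(read_tcp_pos()-p)@n*1000; tr=(.012-phi)*215+e
    print(phi.round(4),round(read_time(),2),F.round(2),e.round(2),"travel~",tr.round(2))
    if F>13.5 or F<prev-.6 or tr>4.9: break
    prev=F
```

```text
-0.0102 19.53 11.74 -1.24 travel~ 3.53
-0.012 19.88 12.09 -1.24 travel~ 3.92
-0.0138 20.23 12.34 -1.32 travel~ 4.23
-0.0156 20.58 12.98 -1.4 travel~ 4.53
-0.0174 20.93 13.99 -1.48 travel~ 4.84
```

Travel is now about 4.8 mm at 14 N, which is still under the limit. I'll test for latching by backing off. If the bar is caught, the force should vanish while the buffer would still be compressed.

Run:
```python
from h import *
f0=np.load("f0.npy")
for phi in (-.012,-.008,-.005,-.002,.001,.005,.011):
    p,o,n=push(phi,0,sg=-1); line_to(p,o,vel=.02)
    F=force(n,f0,5); e=(read_tcp_pos()-p)@n*1000; tr=(.012-phi)*215+e
    print(phi,round(read_time(),2),F.round(2),e.round(2),"travel~",tr.round(2))
```

```text
-0.012 21.27 10.57 -1.14 travel~ 4.02
-0.008 21.6 7.01 -0.69 travel~ 3.61
-0.005 21.93 4.42 -0.22 travel~ 3.43
-0.002 22.27 2.41 0.15 travel~ 3.16
0.001 22.6 0.43 0.34 travel~ 2.7
0.005 22.93 -0.12 0.06 travel~ 1.57
0.011 23.27 -0.01 -0.0 travel~ 0.21
```

The force falls to zero with the tip still about 3 mm into the buffer's travel. An unlatched buffer would still push with about 8 N there, so the bar is caught. Now I'll back away, lift, check IK for the clamp sweep and take a look.

```bash
cat >> h.py <<'E'
def clamp(th,gap=0,z=.064,sg=1):
    rd=-np.sin(th)*ex-np.cos(th)*ey; t=-np.cos(th)*ex+np.sin(th)*ey
    p=J(.052,.060)+.085*rd-t*(.017+gap); p[2]=z
    return p,rot(t,sg*rd,0.),t
E
python3 - <<'E'
from h import *
p,o,n=push(.011,.035,sg=-1); line_to(p,o,vel=.12)
p[2]=.16; line_to(p,o,vel=.15); print(read_time())
d=get_image("top"); d2=get_image("scene")
a=cv2.resize(d["img"][100:220,200:400],(800,480)); cv2.imwrite("pics/c.png",a)
cv2.imwrite("pics/d.png",cv2.resize(d2["img"][160:280,140:290],(750,600),interpolation=cv2.INTER_CUBIC))
for sg in(1,-1):
    for th,g,z in((.22,.014,.16),(.22,.014,.064),(.22,0,.064),(.6,0,.064),(1.1,0,.064),(1.57,0,.064)):
        p,o,t=clamp(th,g,z,sg); q=inverse_kinematics(p,o); print(sg,th,p.round(3),None if q is None else np.round(q,2))
E
```

```text
24.7833
1 0.22 [ 0.715 -0.126  0.16 ] [-0.34  0.84  0.85  0.    1.45  1.62]
1 0.22 [ 0.715 -0.126  0.064] [-0.34  0.92  0.96 -0.    1.27  1.62]
1 0.22 [ 0.702 -0.121  0.064] [-0.33  0.89  1.02 -0.    1.24  1.63]
1 0.6 [ 0.671 -0.109  0.064] [-0.33  0.81  1.16 -0.    1.17  2.01]
1 1.1 [ 0.642 -0.077  0.064] [-0.3   0.75  1.29 -0.    1.11  2.54]
1 1.57 [ 0.632 -0.038  0.064] None
-1 0.22 [ 0.715 -0.126  0.16 ] [-0.34  0.84  0.85 -0.    1.45 -1.52]
-1 0.22 [ 0.715 -0.126  0.064] [-0.34  0.92  0.96 -0.    1.27 -1.52]
-1 0.22 [ 0.702 -0.121  0.064] [-0.33  0.89  1.02 -0.    1.24 -1.52]
-1 0.6 [ 0.671 -0.109  0.064] [-0.33  0.81  1.16 -0.    1.17 -1.13]
-1 1.1 [ 0.642 -0.077  0.064] [-0.3   0.75  1.29  0.    1.11 -0.6 ]
-1 1.57 [ 0.632 -0.038  0.064] [-0.25  0.72  1.34 -0.    1.09 -0.08]
```

View pics/d.png

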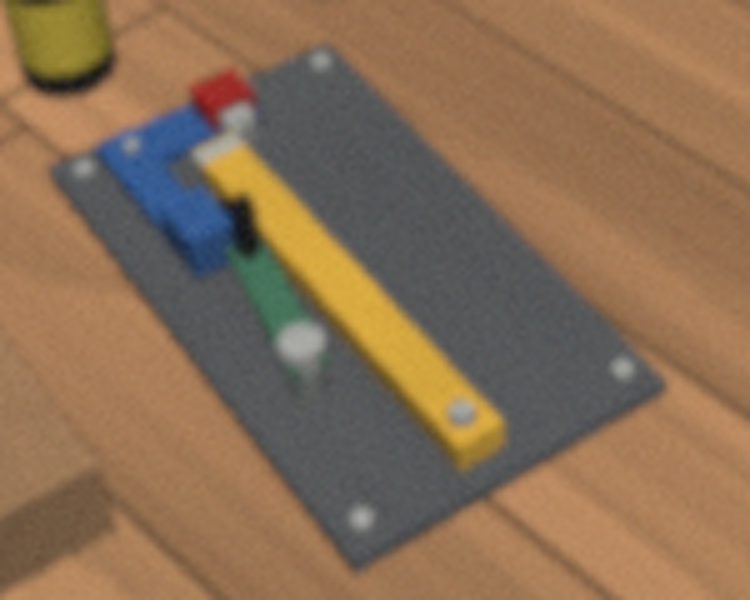

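View pics/c.png

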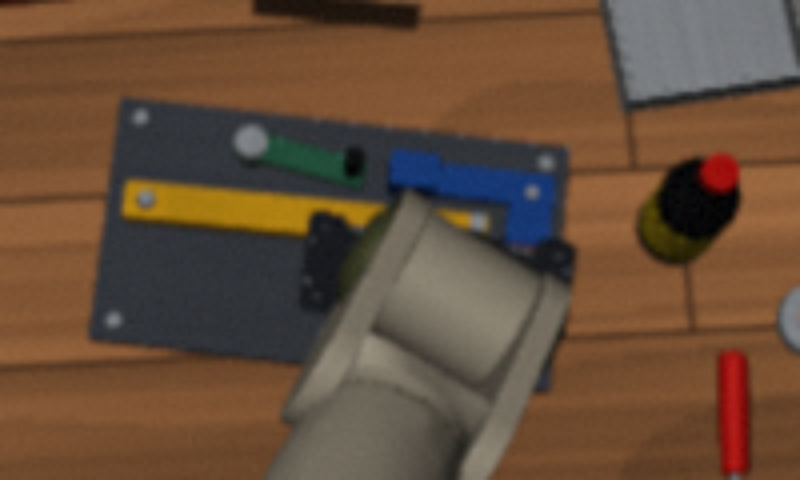

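The scene crop shows the catch out at (237,120), behind the robot-side corner of the bar's free end at (220,150). The pad is against the bar, so it is latched. The clamp is still at its start, with the knob at (243,225). Next is the clamp sweep.

Run:
```python
from h import *
p,o,t=clamp(.22,.014,.16,-1); reach(p,o); p,o,t=clamp(.22,.014,.064,-1); line_to(p,o,vel=.12); sleep(.2)
f0=read_contact_force(); print(read_time(),f0.round(2))
for th in list(np.arange(.22,1.5,.08))+[1.5,1.53,1.55,1.565,1.58,1.595,1.61]:
    p,o,t=clamp(th,0,.064,-1); line_to(p,o,vel=.05); F=force(t,f0,3)
    print(round(th,3),round(read_time(),2),F.round(2),((read_tcp_pos()-p)@t*1000).round(2))
    if F>(6 if th>1.45 else 12): break
```

```text
26.8417 [ 0.84 -0.71 -0.2 ]
0.22 27.32 -1.23 -0.18
0.3 27.67 -1.02 -0.16
0.38 28.01 -1.01 -0.16
0.46 28.35 -0.94 -0.15
0.54 28.69 -0.93 -0.16
0.62 29.03 -1.28 -0.15
0.7 29.38 -0.66 -0.16
0.78 29.72 -1.21 -0.16
0.86 30.06 -1.14 -0.15
0.94 30.4 -1.37 -0.16
1.02 30.74 -0.3 -0.14
1.1 31.08 -1.16 -0.18
1.18 31.43 -0.37 -0.16
1.26 31.77 -1.02 -0.16
1.34 32.11 -0.5 -0.18
1.42 32.45 -0.67 -0.21
1.5 32.79 -0.45 -0.23
1.53 33.09 -0.64 -0.11
1.55 33.39 0.27 -0.04
1.565 33.69 0.22 0.03
1.58 33.99 3.73 -0.36
1.595 34.29 9.27 -1.45
```

The sharp rise to over 9 N at 1.58–1.595 rad is the clamp's hard stop. I'll retreat and check.

Run:
```python
from h import *
p,o,t=clamp(1.57,.03,.064,-1); line_to(p,o,vel=.1); p[2]=.24; line_to(p,o,vel=.2)
move_j([-1.515,0.313,1.498,0,1.331,-0.223]); print(read_time(),read_contact_force().round(2))
d=get_image("top"); d2=get_image("scene")
cv2.imwrite("pics/e.png",np.hstack([cv2.resize(d["img"][100:220,200:350],(400,320)),cv2.resize(d2["img"][160:280,140:290],(400,320),interpolation=cv2.INTER_CUBIC)]))
cv2.imwrite("pics/f.png",cv2.resize(d2["img"],(800,600)))
img,P=d["img"],cloud(d); roi,H,S,V,rect=__import__("meas").measure(img,P); Z=P[...,2]
for n,m in dict(bar=roi&(H>15)&(H<32)&(S>150)&(V>120)&(Z>.02)&(Z<.045),green=roi&(H>55)&(H<88)&(S>90)&(Z>.03)).items():
    r=rect(m); print(n,r[0],r[3])
print("jig x dir angle deg",np.degrees(np.arctan2(ex[1],ex[0])))
m=roi&(V<60)&(Z>.08)&(Z<.1); k=np.nanmean(P[m],0)-O; print("knob jig",k@ex*1e3,k@ey*1e3,m.sum())
```

```text
38.1167 [0.35 0.7  0.44]
bar ((652.9591674804688, -123.63816833496094), (170.9547119140625, 31.964448928833008), 82.15222930908203) 472
green ((665.3577270507812, -26.395891189575195), (22.318994522094727, 80.23421478271484), 79.78250885009766) 144
jig x dir angle deg -9.729837466954315
knob jig -7.842309947914284 -156.0656289997058 56
```

View pics/e.png

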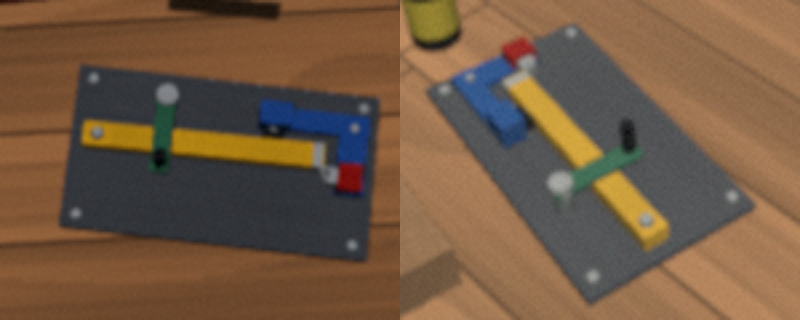

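View pics/f.png

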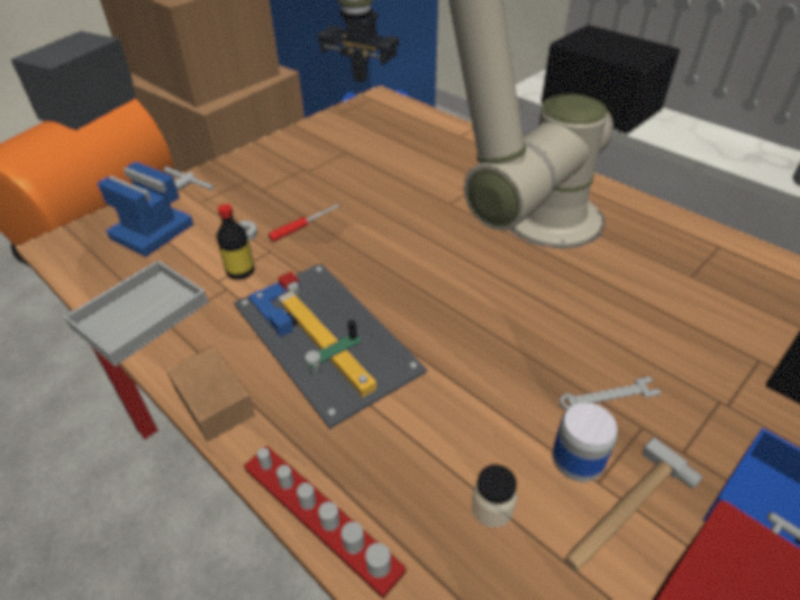

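The pictures show the bar square with the catch out behind its free end, at (328,173) in the left crop. The clamp arm lies across the bar with its knob at (160,158), and everything else is where it was at the start. Handing in.

```bash
python3 -c "
from plant import *
sign_off(); print(read_time())"
```

```text
the job is handed in; nothing more can be done
the job is handed in; nothing more can be done
```

The job is handed in: the yellow bar is latched behind the spring catch and the green clamp arm is fully across it. It took about 38 s of the 61 s allowed.

- **Bar:** I pushed it 225 mm from the pin. The buffer was first felt about 2.5 mm before square. The push peaked at about 14 N, with an estimated 4.8–5.2 mm of buffer travel against the 6.5 mm limit.
- **Catch:** I saw no clear force drop at the click. When I backed off, the force fell to zero about 3 mm into the buffer's travel, where an unlatched buffer would still press with about 8 N. The pictures also show the catch out behind the bar.
- **Clamp:** I pushed the knob round until it met the hard stop, where the force rose sharply to about 9 N. The camera puts the arm at about 1.56 rad.
- **Everything else:** the arm is parked at its start pose touching nothing. By eye, the other items on the bench have not moved.

Two of the last checks were weak:
- **Bar angle:** the camera fit put the bar about 0.03 rad past square, while the feel of the push put it near zero. The clamp hid part of the bar in that fit, and both values are within 0.07 rad.
- **Knob position:** the automatic check was no use because its colour mask picked up other dark pixels. I relied on the arm's angle and the pictures instead.

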